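# Lay the long hammer in its rack

### The arm

A 6-joint arm with a two-finger parallel gripper is mounted at the origin on the work surface. World frame = base frame: x ahead of the robot, y to its left, z up, the work surface at z = 0. Lengths are in mm, angles in degrees, forces in N, time in s.
With the tool pointing down it reaches from about 400 to 925 mm from the base axis. Payload 3.4 kg.
Tool frame: the origin (TCP) lies midway between the tips of the shut fingers; the grasp point (between the pads) lies 19 mm behind it (arm.grasp_offset is the distance from the TCP to the grasp point, in mm); z points along the fingers, y is the line along which they close (so a half turn about z gives the same grasp; the last joint's range is limited). The gripper opens to 85 mm and grips with 20 to 120 N. Pads are 22 mm wide; open, the fingers measure 114 mm over their backs; the gripper's body (76 mm by 85 mm) begins 54 mm behind the grasp point. The pads swing forward as they close: fully open they stand 13 mm farther back than shut.
Start: joints at [62.882, 17.578, 86.31, -0, 76.112, -4.211], TCP at [223.833, 529.651, 231.305] pointing down, gripper open.
Joint ranges: [-179.03, 179.03], [-60, 130.46], [8.19, 133.38], [-81.62, 261.62], [5.75, 156.47], [-153.77, 153.77]. Speed limits (degrees/s): [147.25, 147.25, 180, 180, 180, 180].

### API

Orientations are given as [roll, pitch, yaw] about the fixed x, y, z axes, in that order (R = Rz(yaw) Ry(pitch) Rx(roll)).
In Python, from bench import arm, vision, ticket, models gives the robot as it stands. The module is installed in compiled form; this text tells all that it offers.
- The arm moves only by the tool play_rows, never from a script. Its argument "plan" is a list of rows, each a list of 3 entries, a list of its own where there are three numbers: the shift along the world's x, y, z in units of 0.6 m (1.0 is 0.6 m), then the turn, a rotation vector about the world's x, y, z in units of 45 degrees (1.0 is 45 degrees), then the closure, from -1 (fully open) to 1 (shut). A call has 1 to 5 rows; each row is the pose to reach, as a shift and turn from the pose commanded when the call began; what a row does not reach only later rows make up. A row lasts 1/12 s, in which the tool goes at most 41.7 mm and 7.16 degrees, less where a joint would pass 70% of its speed; a pose out of reach is approached as far as the arm can. A call with a number of a shift or a turn outside -1 to 1 is refused whole. A call with a gripper value outside its range is refused whole. The fingers move at their own pace and stop on an object; the grip force is fixed at half the most. Time passes only in rows, so rows that repeat a pose let the fingers close. It gives the time, the measured TCP pose, the force, the opening and the grip force at its end, in the units of the state.
- arm.state(): the state, without advancing time (a new reading comes with each control period).
- vision.snapshot(name): name is "scene" or "top"; returns a dict with "color" (420x560x3 uint8, blue, green, red), "fovy" (degrees; the focal length in pixels is half the picture's height over the tangent of half this angle, whatever the lens; pixels are square), "cx", "cy" (the principal point, pixels), "cam_to_world" (4x4, takes a point from camera to world coordinates). Camera axes: x right, y down, z forward; pixel columns grow to the right and rows downward; lengths in mm; the calibration is good to about 2 mm. A picture is of the moment at which its call begins. There is no depth.
- ticket.close_job(): hands the job in; it is judged then, once.
Trained networks look in the newest picture that a camera, given by its name, has taken for a name from the list of things; names that differ only in an ending like _2 or _b are one class to them, and where a whole thing is asked for, a point or a joint stands for the part that bears it (a point fixed in the world has none). Each returns a list of dicts, best first, with "score" (0 to 1); they miss things now and then, are a little off and sometimes report something else, mostly with a low value. They report only what shows in the picture. A call takes as long as a camera call.
- models.look_for(camera, query): "rect" ([centre column, centre row, width, height] in pixels, round what is visible of it).
- models.pinpoint(camera, query): "centre" ([column, row] in pixels: a listed point, or the origin of a listed thing).
The state is a dict: "t": time; "joint_pos": joint angles; "joint_vel": joint speeds; "tau": joint torques, N m; "tool_pos": TCP position; "tool_rot": TCP orientation; "ft_force": force on the tool from outside, world axes, zero at the start; "moment": the same for the moment, N m; "gripper_width": opening from 0.0 (shut) to 1.0 (fully open); "grip_force": force on a finger pad.
Only numpy, scipy, OpenCV 4.12 (cv2) and the standard library are available. Lean on these libraries where they do the work, as an engineer would, in place of code of your own. Each camera call takes 0.05 s, during which the arm holds its last target. There are 200 camera calls.

### The job

Put the long-handled hammer back on its wooden rack. Lift it by the handle near its balance point, a little behind the head, so that it hangs level, carry it level, and lower the handle into both forked uprights of the rack with the head outside them; let go only once it is down in the forks. Leave the small hammer where it lies.

Things in the scene. Friction and masses are not known exactly. Their poses are not given: they have to be found in the camera images.
- hammer_balance (a point): Long cross-peen hammer, 378 mm, about 0.5 kg, on its side: steel head, pale wood handle. Point: its balance point, on the handle's centre line, 14 mm above the bench; gripped within 30 mm of it, it stays level. x along the handle to the head, z up. Head centre at x=70 mm (head 28 mm along x, 28 high, y -45 to 45). Handle 28 wide, 24 high, from x=56 to -294 mm, the last 60 mm swelling to 34 by 28.
- small_hammer_balance (a point): A hammer of the same shape but only about 246 mm long (all sizes 0.65 of the long one), a bystander to be left alone. The point is its balance point, 9 mm above the bench; x towards its head.
- rack: Fixed wooden rack. Origin: underside centre, on the bench. Base 130 (x) by 110 by 15 mm high; two forked uprights 12 thick, 90 wide, at x=-38 and 38 mm, each with a notch 50 wide (y), floor 60 and prong tips 85 mm up. The handle lies along x in both notches, balance point between them, 72 mm up; head to either end. Fingers fit between the uprights (64 mm clear), opening along y.

How it is judged (in metres and radians):
On the way, in this order (a step that is already met when the one before it is completed fails the run):
1. the long hammer is held up off the bench, level, gripped near its balance point (height (world z) of hammer_balance above 0.088 m and contact force between the fingers and hammer above 1 N and angle between hammer_balance's own x axis and vertical between 1.37 and 1.77 rad and x of the grasp point in the frame of hammer_balance between -0.045 and 0.045 m), for 0.2 s.
2. its handle is down in both notches while still held (contact force between the fingers and hammer above 0.5 N and z of hammer_balance in the frame of rack below 0.084 m and x of hammer_balance in the frame of rack between -0.04 and 0.04 m and y of hammer_balance in the frame of rack between -0.018 and 0.018 m), for 0.05 s.
At the end, for the whole second after the job is handed in: The long hammer lies released and at rest in both notches, head to either end: balance point within 40 mm along and 18 mm across the rack's centre, 64 to 80 mm up, level within 10 degrees, within 17 degrees of the rack's x; the small hammer within 30 mm of its start (x of hammer_balance in the frame of rack between -0.04 and 0.04 m and y of hammer_balance in the frame of rack between -0.018 and 0.018 m and z of hammer_balance in the frame of rack between 0.064 and 0.08 m and angle between hammer_balance's own x axis and vertical between 1.4 and 1.74 rad and angle between the x axis of hammer_balance and the x axis of rack, either way round below 0.3 rad and linear speed of hammer below 0.02 m/s and distance of small_hammer_balance from where it was at the start of the episode below 0.03 m); the robot touches nothing.
It fails at once if the raised long hammer droops by more than 20 degrees (height (world z) of hammer_balance above 0.088 m and (angle between hammer_balance's own x axis and vertical below 1.22 rad or angle between hammer_balance's own x axis and vertical above 1.92 rad)).
It fails at once if the small hammer is shifted by more than 30 mm (distance of small_hammer_balance from where it was at the start of the episode above 0.03 m).
It also fails if it takes over 40 s, if anything falls off the work surface, if the arm or the gripper's body presses on something with over 40 N, if the wrist force passes 120 N, or if a joint passes its speed limit or range.

## Working session

There is one attempt and no reset: what is moved stays moved. The work goes in short steps, Python scripts to look and compute and a tool call to move; the robot and the scene stay as the last step left them, time stands still between calls to the robot, and variables do not carry over. Pictures are saved under pics/ and viewed, at most 10 in all, crops included, and the job is handed in when it is done.

Besides the shell and the picture viewer there is one more tool, called after ">>>" as name(argument=value, ...) on one line, values as JSON. play_rows: Moves the arm, as the interface text tells. Its arguments: {"type":"object","properties":{"plan":{"type":"array"}},"required":["plan"]}

```bash
mkdir -p pics; cat > h.py <<'E'
import numpy as np, cv2
from bench import arm, vision, ticket, models
def snap(n,f=None):
    s=vision.snapshot(n)
    if f: cv2.imwrite('pics/'+f,s['color'])
    return s
def ray(s,px,z):
    f=s['color'].shape[0]/2/np.tan(np.radians(s['fovy'])/2)
    T=np.array(s['cam_to_world']); d=T[:3,:3]@np.array([(px[0]-s['cx'])/f,(px[1]-s['cy'])/f,1]); o=T[:3,3]
    return o+d*(z-o[2])/d[2]
E
python3 - <<'E'
from h import *
for c in ('top','scene'):
    s=snap(c,c+'1.png')
    print(c,np.round(s['cam_to_world'],2).tolist(),s['fovy'])
    for q,z in (('hammer_balance',14),('small_hammer_balance',9),('rack',0)):
        for r in models.pinpoint(c,q)[:3]: print(q,np.round(r['centre']),round(r['score'],2),np.round(ray(s,r['centre'],z)))
        for r in models.look_for(c,q)[:3]: print('  rect',np.round(r['rect']),round(r['score'],2))
print(arm.state())
E
```

```text
top [[-0.01, -0.98, 0.19, 398.14], [-1.0, 0.01, -0.0, 5.72], [0.0, -0.19, -0.98, 773.83], [0.0, 0.0, 0.0, 1.0]] 53.76518513727339
hammer_balance [286. 222.] 0.86 [499.  -8.  14.]
  rect [290. 280.  58. 218.] 0.59
small_hammer_balance [140. 193.] 0.55 [556. 266.   9.]
  rect [144. 232.  49. 131.] 0.7
rack [441. 211.] 0.67 [ 519. -302.    0.]
  rect [446. 211.  73.  68.] 0.55
  rect [144. 232.  53. 131.] 0.49
scene [[0.19, 0.8, -0.57, 1059.73], [0.98, -0.15, 0.12, -96.36], [0.01, -0.59, -0.81, 777.98], [0.0, 0.0, 0.0, 1.0]] 52.82796495128153
hammer_balance [262. 208.] 0.87 [502. -19.  14.]
  rect [266. 182.  48. 128.] 0.91
small_hammer_balance [389. 205.] 0.68 [541. 268.   9.]
  rect [380. 190.  76.  80.] 0.68
rack [140. 237.] 0.84 [ 521. -291.    0.]
  rect [132. 230.  60.  68.] 0.86
{'t': 0.7, 'joint_pos': array([ 6.28802629e+01,  1.75767062e+01,  8.63083046e+01,  1.87273784e-03,
        7.61110976e+01, -4.21094405e+00]), 'joint_vel': array([ 0.12182236, -0.14129473,  0.02228031,  0.0463335 ,  0.08100153,
        0.01406295]), 'tau': array([-8.52404867e-06, -4.57297862e+01, -2.52284664e+01, -5.18426441e-04,
        7.63773860e-04, -2.87787117e-06]), 'tool_pos': array([223.85011724, 529.66998957, 231.3348883 ]), 'tool_rot': array([ 1.79995985e+02, -1.52735345e-03,  1.57090758e+02]), 'ft_force': array([ 0.37001327, -0.41654295, -0.93142177]), 'moment': array([0.01489572, 0.0056147 , 0.02906336]), 'grip_force': 0.0, 'gripper_width': 1.001144632354019}
```

View pics/top1.png

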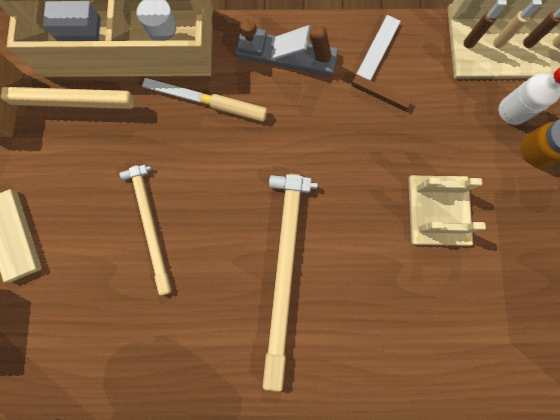

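View pics/scene1.png

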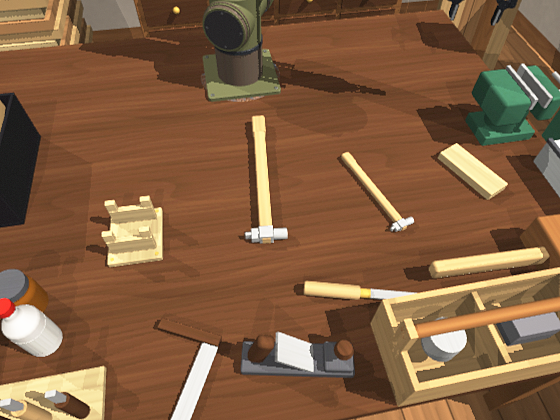

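The top view shows the long hammer with its head at (293,184) and its handle end at (274,388). The small hammer is on the left, (135,172) to (165,290), and the rack is at (441,211) with its uprights near rows 183 and 227. The scene view agrees. Next I'll refine the hammer axis by segmenting the handle and check the rack on a zoomed crop.

```bash
python3 - <<'E'
from h import *
s=snap('top')
im=s['color']
hsv=cv2.cvtColor(im,cv2.COLOR_BGR2HSV)
roi=np.zeros(im.shape[:2],np.uint8); roi[165:400,255:325]=1
m=((hsv[...,2]>150)&(roi>0)).astype(np.uint8)
n,l,st,_=cv2.connectedComponentsWithStats(m); k=1+np.argmax(st[1:,4]); print(st[k])
for r in (200,220,240,260,300,340,380,386):
    c=np.where(l[r]==k)[0]; print(r,c.min(),c.max(),np.round(ray(s,((c.min()+c.max())/2,r),14),1))
rows=np.where((l==k).any(1))[0]; print(rows.min(),rows.max(),ray(s,(274,rows.max()+.5),14).round(1))
for p in ((293,184),(275,388)): print(p,ray(s,p,14).round(1))
crop=cv2.resize(im[160:260,395:495],None,fx=6,fy=6,interpolation=cv2.INTER_CUBIC)
cv2.imwrite('pics/rack.png',crop)
E
```

```text
[ 262  173   56  219 3913]
200 284 298 [539.9 -18.2  14. ]
220 282 296 [502.3 -14.   14. ]
240 280 294 [465.4  -9.9  14. ]
260 277 292 [429.2  -4.9  14. ]
300 273 288 [358.6   3.   14. ]
340 269 284 [290.4  10.6  14. ]
380 263 282 [224.6  17.9  14. ]
386 262 281 [214.9  19.7  14. ]
173 391 [206.   15.5  14. ]
(293, 184) [570.5 -22.4  14. ]
(275, 388) [211.6  13.7  14. ]
```

View pics/rack.png

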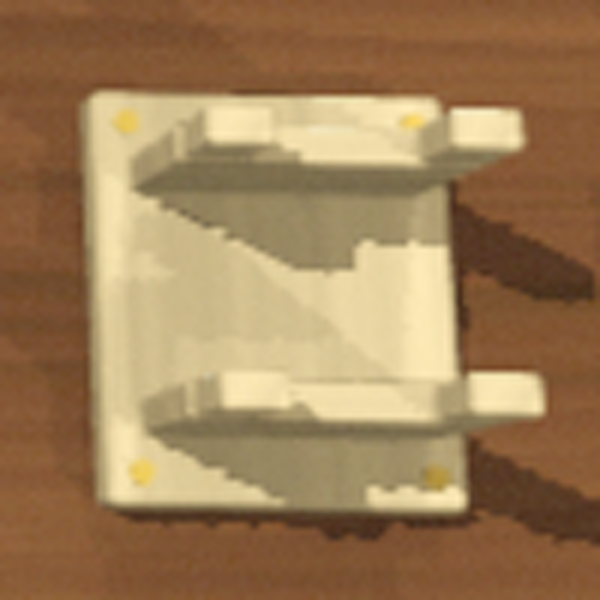

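The crop shows the prong tops clearly. The upper upright spans columns 205–525 at row 127, and the lower spans 218–545 at row 391. I'll turn those into a rack pose at z = 85.

```bash
python3 - <<'E'
from h import *
s=snap('top')
P=lambda u,v,z: ray(s,(395+u/6-.4,160+v/6-.4),z)
q={k:P(*v,85) for k,v in dict(ul=(205,126),ur=(525,128),ll=(218,391),lr=(545,392)).items()}
for k in q: print(k,q[k].round(1))
u=(q['ul']+q['ur'])/2; l=(q['ll']+q['lr'])/2
print('centre',(u+l)/2,'sep',np.linalg.norm(u-l),'yaw',np.degrees(np.arctan2(*(u-l)[1::-1])), 'widths',np.linalg.norm(q['ul']-q['ur']),np.linalg.norm(q['ll']-q['lr']))
b=[P(*v,15) for v in ((88,95),(440,97),(100,498),(467,495))]
print(np.round(b,1), np.mean(b,0))
E
```

```text
ul [ 558.5 -251.6   85. ]
ur [ 557.2 -342.6   85. ]
ll [ 482.7 -249.5   85. ]
lr [ 481.7 -340.6   85. ]
centre [ 519.99128562 -296.07213019   85.        ] sep 75.69868602094762 yaw -1.5362397705748339 widths 91.00270135059233 91.15644993212771
[[ 585.1 -241.7   15. ]
 [ 583.5 -352.3   15. ]
 [ 458.8 -237.    15. ]
 [ 458.8 -348.9   15. ]] [ 521.53414829 -294.95504342   15.        ]
```

The measurements agree with the sizes given:
- **Hammer:** balance point about (501, -14), axis yaw -6.65°.
- **Rack:** centre about (520, -296), yaw -1.5°. Prong spacing measures 75.7 mm against 76, and width 91 mm against 90.

Moving above the hammer now.

>>> play_rows(plan=[[[0.462,-0.906,-0.1],[0,0,0.361],-1],[[0.462,-0.906,-0.1],[0,0,0.361],-1],[[0.462,-0.906,-0.1],[0,0,0.361],-1],[[0.462,-0.906,-0.1],[0,0,0.361],-1],[[0.462,-0.906,-0.1],[0,0,0.361],-1]])

```text
t: 1.22
tool_pos: [317.4, 345.7, 211.1]
tool_rot: [180.0, 0.0, 173.4]
ft_force: [1.2, 0.1, 0.5]
gripper_width: 1.002
grip_force: 0.0
```

>>> play_rows(plan=[[[0.306,-0.6,-0.07],[0,0,0],-1],[[0.306,-0.6,-0.07],[0,0,0],-1],[[0.306,-0.6,-0.07],[0,0,0],-1],[[0.306,-0.6,-0.07],[0,0,0],-1],[[0.306,-0.6,-0.07],[0,0,0],-1]])

```text
t: 1.63
tool_pos: [411.8, 160.8, 189.9]
tool_rot: [180.0, 0.1, 173.3]
ft_force: [0.8, -0.3, -0.4]
gripper_width: 0.999
grip_force: 0.0
```

```bash
python3 -c "
from h import *
s=arm.state(); print(s['tool_pos'],s['tool_rot'])"
```

```text
[411.75617599 160.76694156 189.85083763] [1.79969530e+02 5.87263921e-02 1.73348859e+02]
```

Remaining: (89, -174.5, -60), then settle.

>>> play_rows(plan=[[[0.149,-0.291,-0.1],[0,0,0],-1],[[0.149,-0.291,-0.1],[0,0,0],-1],[[0.149,-0.291,-0.1],[0,0,0],-1],[[0.149,-0.291,-0.1],[0,0,0],-1],[[0.149,-0.291,-0.1],[0,0,0],-1]])

```text
t: 2.05
tool_pos: [501.5, -14.4, 129.3]
tool_rot: [-180.0, 0.1, 173.3]
ft_force: [-0.1, 0.7, 0.0]
gripper_width: 0.999
grip_force: 0.0
```

>>> play_rows(plan=[[[0,0,-0.03],[0,0,0],-1],[[0,0,-0.03],[0,0,0],-1],[[0,0,-0.03],[0,0,0],-1]])

```text
t: 2.3
tool_pos: [499.2, -12.2, 110.8]
tool_rot: [180.0, -0.2, 173.3]
ft_force: [-1.1, 0.0, 0.2]
gripper_width: 1.001
grip_force: 0.0
```

```bash
python3 -c "
from h import *
snap('scene','s2.png')
s=arm.state(); print(s['tool_pos'],s['tool_rot'],s['joint_pos'])"
```

```text
[499.72351439 -11.58443197 111.6227815 ] [ 1.79979112e+02 -9.91624539e-02  1.73333828e+02] [-6.18706400e+00  1.90484788e+01  1.04347854e+02  2.59819445e-02
  5.67026542e+01 -8.95351562e+01]
```

View pics/s2.png

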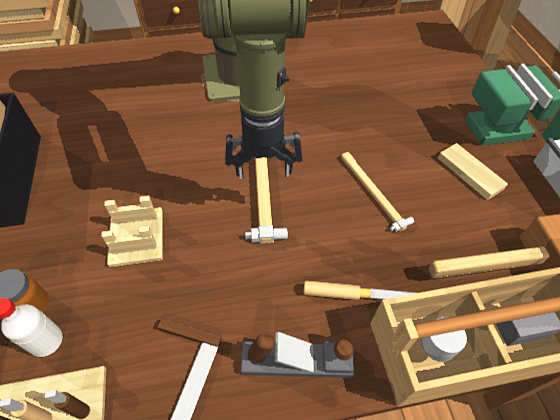

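The open fingers, around (235,160) and (297,160), straddle the handle and are aligned with it. Descending to TCP z of about 5.

>>> play_rows(plan=[[[0.002,-0.003,-0.06],[0,0,0],-1],[[0.002,-0.003,-0.11],[0,0,0],-1],[[0.002,-0.003,-0.15],[0,0,0],-1],[[0.002,-0.003,-0.17],[0,0,0],-1],[[0.002,-0.003,-0.177],[0,0,0],-1]])

```text
t: 2.77
tool_pos: [500.3, -12.3, 4.6]
tool_rot: [180.0, -0.1, 173.5]
ft_force: [-0.1, 0.8, 0.2]
gripper_width: 1.0
grip_force: 0.0
```

>>> play_rows(plan=[[[0,0,0],[0,0,0],-1],[[0,0,0],[0,0,0],-1]])

```text
t: 2.93
tool_pos: [502.5, -13.1, 6.6]
tool_rot: [180.0, 0.1, 173.4]
ft_force: [-0.3, -0.4, -0.1]
gripper_width: 0.999
grip_force: 0.0
```

>>> play_rows(plan=[[[0,0,0],[0,0,0],1],[[0,0,0],[0,0,0],1],[[0,0,0],[0,0,0],1],[[0,0,0],[0,0,0],1],[[0,0,0],[0,0,0],1]])

```text
t: 3.35
tool_pos: [502.1, -14.1, 6.2]
tool_rot: [-180.0, 0.1, 173.3]
ft_force: [-5.1, 1.3, 9.4]
gripper_width: 0.316
grip_force: 59.0
```

>>> play_rows(plan=[[[0,0,0],[0,0,0],1],[[0,0,0],[0,0,0],1],[[0,0,0],[0,0,0],1],[[0,0,0],[0,0,0],1],[[0,0,0],[0,0,0],1]])

```text
t: 3.77
tool_pos: [502.1, -14.1, 6.2]
tool_rot: [-180.0, 0.1, 173.3]
ft_force: [-0.1, 0.1, 5.6]
gripper_width: 0.315
grip_force: 60.1
```

It's gripped, at a width of about 27 mm. I'll lift a little and check the balance before passing 88 mm.

>>> play_rows(plan=[[[0,0,0.01],[0,0,0],1],[[0,0,0.025],[0,0,0],1],[[0,0,0.045],[0,0,0],1],[[0,0,0.06],[0,0,0],1],[[0,0,0.065],[0,0,0],1]])

```text
t: 4.18
tool_pos: [502.5, -13.9, 45.9]
tool_rot: [180.0, 0.1, 173.3]
ft_force: [0.0, -0.2, -4.5]
gripper_width: 0.313
grip_force: 59.8
```

>>> play_rows(plan=[[[0,0,0],[0,0,0],1],[[0,0,0],[0,0,0],1],[[0,0,0],[0,0,0],1]])

```text
t: 4.43
tool_pos: [501.2, -13.8, 44.1]
tool_rot: [-180.0, -0.1, 173.3]
ft_force: [-1.0, 0.5, -4.0]
gripper_width: 0.317
grip_force: 59.9
```

```bash
python3 -c "
from h import *
snap('scene','s3.png')
s=arm.state(); print(s['tool_pos'],s['tool_rot'],s['ft_force'],s['moment'],s['grip_force'])"
```

```text
[501.14797245 -13.75708967  43.95896838] [-1.79999748e+02 -7.08919236e-02  1.73338345e+02] [-0.13664176  0.18535163 -4.65495143] [ 0.04131606 -0.02730484 -0.00060363] 59.85058307647705
```

View pics/s3.png

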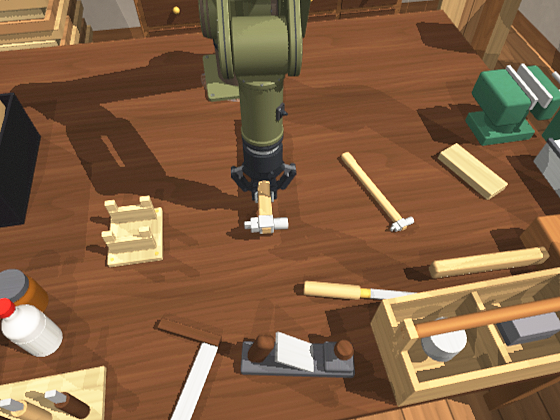

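The hammer is up at about (265,205) with the head level, and the moment is close to zero (about 6 mm off balance). Raising it.

>>> play_rows(plan=[[[0,0,0.03],[0,0,0],1],[[0,0,0.07],[0,0,0],1],[[0,0,0.12],[0,0,0],1],[[0,0,0.16],[0,0,0],1],[[0,0,0.18],[0,0,0],1]])

```text
t: 4.9
tool_pos: [502.9, -13.9, 154.8]
tool_rot: [180.0, 0.2, 173.3]
ft_force: [1.1, -0.1, -4.4]
gripper_width: 0.312
grip_force: 60.4
```

>>> play_rows(plan=[[[0,0,0],[0,0,0],1],[[0,0,0],[0,0,0],1],[[0,0,0],[0,0,0],1],[[0,0,0],[0,0,0],1]])

```text
t: 5.23
tool_pos: [500.2, -13.7, 150.7]
tool_rot: [-180.0, -0.2, 173.3]
ft_force: [-0.2, 0.5, -4.4]
gripper_width: 0.314
grip_force: 60.4
```

>>> play_rows(plan=[[[0.002,-0.02,0],[0,0,0.01],1],[[0.005,-0.06,0],[0,0,0.02],1],[[0.008,-0.11,0],[0,0,0.035],1],[[0.012,-0.17,0],[0,0,0.05],1],[[0.016,-0.23,0],[0,0,0.065],1]])

```text
t: 5.65
tool_pos: [510.3, -152.3, 150.8]
tool_rot: [179.9, -0.2, 176.4]
ft_force: [1.8, -0.0, -3.8]
gripper_width: 0.313
grip_force: 60.3
```

>>> play_rows(plan=[[[0.004,-0.06,0],[0,0,0.015],1],[[0.008,-0.12,0],[0,0,0.03],1],[[0.011,-0.17,0],[0,0,0.04],1],[[0.014,-0.21,0],[0,0,0.046],1],[[0.015,-0.24,0],[0,0,0.049],1]])

```text
t: 6.07
tool_pos: [519.7, -298.3, 150.4]
tool_rot: [180.0, -0.1, 178.4]
ft_force: [1.0, 0.3, -4.4]
gripper_width: 0.311
grip_force: 60.3
```

>>> play_rows(plan=[[[0,0,0],[0,0,0],1],[[0,0,0],[0,0,0],1],[[0,0,0],[0,0,0],1],[[0,0,0],[0,0,0],1],[[0,0,0],[0,0,0],1]])

```text
t: 6.48
tool_pos: [520.0, -294.5, 152.0]
tool_rot: [179.9, -0.1, 178.5]
ft_force: [-0.4, -0.6, -4.7]
gripper_width: 0.312
grip_force: 60.4
```

```bash
python3 -c "
from h import *
snap('scene','s4.png'); s=snap('top','t4.png')
print(models.pinpoint('top','hammer_balance')[:2],models.pinpoint('scene','hammer_balance')[:2])
a=arm.state(); print(a['tool_pos'],a['tool_rot'],a['moment'])
import cv2
x=cv2.imread('pics/s4.png')[100:300,30:330]; y=s['color'][120:400,330:560]
cv2.imwrite('pics/c4.png',np.hstack([cv2.resize(x,(450,300)),cv2.copyMakeBorder(y,0,20,0,0,0)]))
"
```

```text
[{'centre': [475.9, 192.6], 'score': 0.69}] [{'centre': [113.7, 189.5], 'score': 0.8}]
[ 520.4471356  -295.12686888  152.59535121] [-1.79998611e+02  7.29594033e-03  1.78525286e+02] [ 0.02634599  0.06713703 -0.04576392]
```

View pics/c4.png

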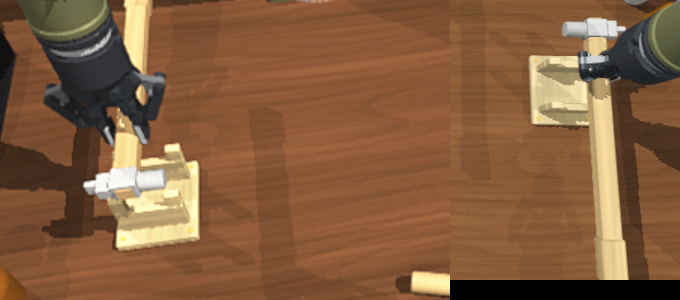

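The hammer hangs over the rack with its head outside the far upright. Before lowering, I'll check its measured pose at this height.

```bash
python3 -c "
from h import *
s=snap('top')
for p in ((475.9,192.6),): print('bal',ray(s,p,161).round(1))
hsv=cv2.cvtColor(s['color'],cv2.COLOR_BGR2HSV)
for r in (235,260,280,300,320,340):
    c=np.where(hsv[r,440:530,2]>150)[0]+440
    if r<250: c=c[c>468]
    print(r,c.min(),c.max(),ray(s,((c.min()+c.max())/2,r),161).round(1))
s=snap('scene'); print(ray(s,(113.7,189.5),161).round(1))
"
```

```text
bal [ 521.6 -293.   161. ]
235 469 492 [ 457.5 -293.6  161. ]
260 470 494 [ 420.9 -292.2  161. ]
280 472 496 [ 392.1 -292.2  161. ]
300 473 497 [ 363.9 -290.8  161. ]
320 474 499 [ 336.1 -290.1  161. ]
340 441 501 [ 309.  -265.4  161. ]
[ 516.7 -297.6  161. ]
```

The pose matches the rack: y about -295, yaw -1.6°, x about 520. Lowering.

>>> play_rows(plan=[[[0,-0.001,-0.02],[0,0,0],1],[[0,-0.001,-0.05],[0,0,0],1],[[0,-0.001,-0.08],[0,0,0],1],[[0,-0.001,-0.1],[0,0,0],1],[[0,-0.001,-0.11],[0,0,0],1]])

```text
t: 7.2
tool_pos: [519.3, -295.7, 84.7]
tool_rot: [179.9, -0.1, 178.5]
ft_force: [-0.3, 0.2, -4.3]
gripper_width: 0.314
grip_force: 60.3
```

>>> play_rows(plan=[[[0,0,-0.008],[0,0,0],1],[[0,0,-0.016],[0,0,0],1],[[0,0,-0.024],[0,0,0],1],[[0,0,-0.03],[0,0,0],1],[[0,0,-0.033],[0,0,0],1]])

```text
t: 7.62
tool_pos: [520.4, -296.5, 66.5]
tool_rot: [-180.0, 0.0, 178.5]
ft_force: [-0.7, 0.3, -4.1]
gripper_width: 0.311
grip_force: 60.3
```

>>> play_rows(plan=[[[0,0,-0.001],[0,0,0],1],[[0,0,-0.002],[0,0,0],1],[[0,0,-0.003],[0,0,0],1],[[0,0,-0.003],[0,0,0],1]])

```text
t: 7.95
tool_pos: [520.5, -296.6, 65.0]
tool_rot: [-180.0, 0.0, 178.5]
ft_force: [-0.4, -0.4, -4.9]
gripper_width: 0.312
grip_force: 60.3
```

Not quite in contact yet. Going down in 1 mm steps until it is.

>>> play_rows(plan=[[[0,0,-0.001],[0,0,0],1],[[0,0,-0.002],[0,0,0],1],[[0,0,-0.003],[0,0,0],1],[[0,0,-0.003],[0,0,0],1]])

```text
t: 8.28
tool_pos: [520.5, -296.6, 64.2]
tool_rot: [-180.0, 0.0, 178.5]
ft_force: [-2.5, 1.8, 4.9]
gripper_width: 0.314
grip_force: 61.5
```

Contact: the vertical force went from -4.9 to +4.9 N. I'll check with a picture before letting go.

```bash
python3 -c "
from h import *
s=snap('scene'); t=snap('top')
x=s['color'][130:290,60:220]; y=t['color'][150:310,380:540]
cv2.imwrite('pics/c5.png',np.hstack([cv2.resize(x,(400,400)),cv2.resize(y,(400,400))]))
"
```

```text
(no output)
```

View pics/c5.png

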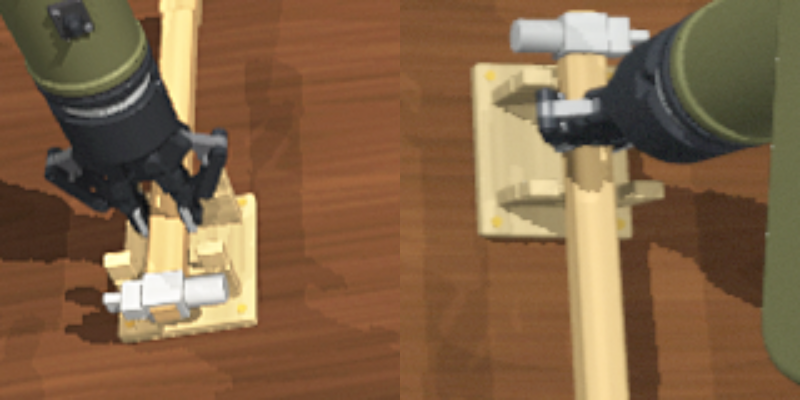

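The handle sits in both notches, between the prongs at crop (120,262)/(210,252) in the scene view and around (590,190) in the top view. The head is outside. Releasing.

>>> play_rows(plan=[[[0,0,0],[0,0,0],-1],[[0,0,0],[0,0,0],-1],[[0,0,0],[0,0,0],-1],[[0,0,0],[0,0,0],-1],[[0,0,0],[0,0,0],-1]])

```text
t: 8.8
tool_pos: [520.5, -296.5, 62.9]
tool_rot: [-180.0, 0.0, 178.5]
ft_force: [-0.5, 0.4, 0.0]
gripper_width: 0.987
grip_force: 0.0
```

>>> play_rows(plan=[[[0,0,0],[0,0,0],-1],[[0,0,0],[0,0,0],-1],[[0,0,0.01],[0,0,0],-1],[[0,0,0.03],[0,0,0],-1],[[0,0,0.06],[0,0,0],-1]])

```text
t: 9.22
tool_pos: [519.2, -295.7, 98.2]
tool_rot: [179.9, -0.2, 178.5]
ft_force: [-0.2, 0.1, -0.6]
gripper_width: 0.999
grip_force: 0.0
```

>>> play_rows(plan=[[[0,0,0.05],[0,0,0],-1],[[0,0,0.1],[0,0,0],-1],[[0,0,0.16],[0,0,0],-1],[[0,0,0.2],[0,0,0],-1],[[0,0,0.2],[0,0,0],-1]])

```text
t: 9.63
tool_pos: [523.6, -298.5, 226.1]
tool_rot: [-179.6, 0.6, 178.5]
ft_force: [1.3, -0.2, 0.7]
gripper_width: 1.001
grip_force: 0.0
```

>>> play_rows(plan=[[[0,0.05,0],[0,0,0],-1],[[0,0.1,0],[0,0,0],-1],[[0,0.16,0],[0,0,0],-1],[[0,0.2,0],[0,0,0],-1],[[0,0.2,0],[0,0,0],-1]])

```text
t: 10.05
tool_pos: [519.0, -171.7, 218.8]
tool_rot: [179.8, -0.1, 178.7]
ft_force: [-0.8, 0.4, 0.5]
gripper_width: 1.0
grip_force: 0.0
```

```bash
python3 -c "
from h import *
s=snap('scene'); t=snap('top')
for c,S in (('scene',s),('top',t)):
  for q,z in (('hammer_balance',72),('small_hammer_balance',9)): print([ (ray(S,r['centre'],z).round(),round(r['score'],2)) for r in models.pinpoint(c,q)[:2]])
x=s['color'][130:290,60:220]; y=t['color'][150:310,380:540]
cv2.imwrite('pics/c6.png',np.hstack([cv2.resize(x,(400,400)),cv2.resize(y,(400,400))]))
"
```

```text
[(array([ 524., -300.,   72.]), 0.98)]
[(array([550., 268.,   9.]), 0.77)]
[(array([ 518., -294.,   72.]), 0.63)]
[]
```

View pics/c6.png

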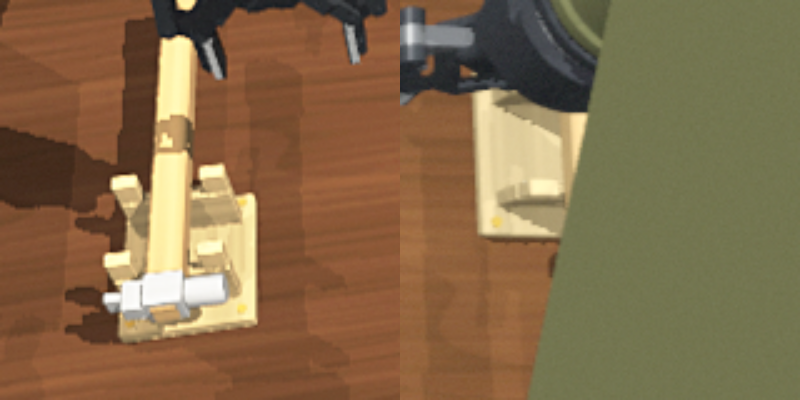

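The hammer lies level in both forks, the handle between all four prongs and the head at crop (165,292) outside them. The gripper is clear and the small hammer hasn't moved. Handing in.

```bash
python3 -c "
from h import *
print(ticket.close_job())"
```

```text
the job is handed in; nothing more can be done
None
```

The long hammer is back on its rack, level in both forks with the head outside; the gripper is clear of it, the small hammer was left where it lay, and the job is handed in (no verdict was returned).

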